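Switch the locking selector valve over to the gauge outlet

TASK

The selector valve's knob stands locked in its off slot: pull the knob up to unlock it, turn it so that its key points to the outlet that carries the pressure gauge, and push it back down fully home into that outlet's slot, then let go. Feel for the slot with a light push and never force the key against the lock ring (25 N at most on it, pressing down or turning). Leave the wrench, the screwdriver and the loose steel flange where they lie.

Things in the scene. Friction and masses are not known exactly. Their poses are not given: they have to be found in the camera images.
- block: Selector valve, fixed: grey foot 170 x 150 x 12 mm, green body 112 mm across, steel face 50 mm above the bench. Origin: on the knob's axis at bench level; z up; x towards the off slot. Four outlet bosses (tops 30 mm above the bench) stand 95 mm from the axis at -70, -35, 35 and 70 degrees about z from x; one has the gauge, three have brass plugs (25 mm wide, 13 high). Inlet pipe on the -x side.
- lock_ring: Place of the castellated steel ring round the knob. Origin: axis, 50 mm above the bench; axes as the block's. Castles 8 mm high, 32 to 38 mm off the axis; slots: a wide one at 0 degrees (off), 8.6 mm wide ones at about -70, -35, 35, 70. The castles sit turned, all alike, by up to 0.16 rad either way from these directions; no reading shows this turn: find the slot by feel.
- knob: Black knob. Origin: axis, at its underside (50 mm above the bench when home); z up, x along its key. Disc of radius 27 mm, 1 to 11.5 mm up; on it a grip bar 46 mm long in x, 16 mm thick in y, to 45.5 mm up (white line on top towards the key). Turns stiffly (about 0.06 N m), 1.47 rad at most either way from off, where it starts.
- knob_lift (a joint): How far the knob is pulled up, m: 0 home, 0.014 upper stop. Sliding takes about 3 N either way plus the knob's weight of about 0.15 kg; it stays where it is left. The key clears the castles above 0.008; with the key on top of a castle it reads about 0.007; home is below 0.002.
- knob_grip (a point): Centre of the grip bar on the knob's axis, 34 mm above the knob's origin (11.5 mm below the bar's top, 22.5 mm above the disc): a good height to pinch the bar's sides.
- key_tip (a point): Outer tip of the key, the nose on the knob's x side: 42 mm from the axis, 7 mm wide, 6 mm high (1 to 7 mm above the knob's underside). Home, it lies between the castles and the knob cannot turn.
- gauge: The pressure gauge: round steel case 47 mm across with a white face that looks up, on a brass stem; 25 mm high in all. Origin: centre of the stem's foot, on the top of its outlet boss, 95 mm from the knob's axis. It is at one of the four outlets.
- wrench: Loose steel wrench, 170 mm long, lying to the left of the valve; bystander. Origin at its underside.
- screwdriver: Loose screwdriver, 190 mm long, lying to the right of the valve; bystander. Origin at its underside.
- flange: Loose steel flange ring, 60 mm across, 32 mm bore, 14 mm high, lying beyond the valve; bystander. Origin at the centre of its underside.
Not all that is in view belongs to the job. Of the things shaped like the block, the grey one is meant.

How it is judged:
On the way, in this order (a step that is already met when the one before it is completed fails the run):
1. the knob is pulled up until its key clears the lock ring (value of joint knob_lift above 0.008 m), for 0.1 s.
2. with the knob still up, its key points to the gauge's outlet (value of joint knob_lift above 0.004 m and horizontal distance between key_tip and gauge below 0.057 m), for 0.1 s.
At the end, for the whole second after the job is handed in: the knob is fully home (lift below 2 mm), at rest and released, with its key in the slot of the outlet that carries the gauge (key tip within 57 mm of the gauge's stem, level; 53 mm when it points straight at it, 59 mm or more from any other slot) (value of joint knob_lift below 0.002 m and horizontal distance between key_tip and gauge below 0.057 m and angular speed of knob below 0.05 rad/s); the robot touches nothing.
It fails at once if the key is forced against the lock ring with more than 25 N (contact force between knob and lock_ring above 25 N).
It fails at once if the wrench is moved more than 15 mm (distance of wrench from where it was at the start of the episode above 0.015 m).
It fails at once if the screwdriver is moved more than 15 mm (distance of screwdriver from where it was at the start of the episode above 0.015 m).
It fails at once if the flange is moved more than 15 mm (distance of flange from where it was at the start of the episode above 0.015 m).
It also fails if it takes over 58 s, if anything falls off the work surface, if the arm or the gripper's body presses on something with over 40 N, if the wrist force passes 120 N, or if a joint passes its speed limit or range.

ROBOT

A 6-joint arm with a two-finger parallel gripper is mounted at the origin on the work surface. World frame = base frame: x ahead of the robot, y to its left, z up, the work surface at z = 0. Lengths are in m, angles in rad, forces in N, time in s.
With the tool pointing down it reaches from about 0.375 to 0.9 m from the base axis. Payload 3.1 kg.
Tool frame: the origin (TCP) lies on the front face of the gripper's body, between the roots of the fingers; the fingertips stand 73 mm ahead of it and the grasp point (between the pads) lies 54 mm ahead of it (manip.tips_ahead is the distance from the TCP to the fingertips, in m); z points along the fingers, y is the line along which they close (so a half turn about z gives the same grasp; the last joint's range is limited). The gripper opens to 85 mm and grips with 20 to 120 N. Pads are 22 mm wide; open, the fingers measure 114 mm over their backs; the gripper's body (76 mm by 85 mm) begins 54 mm behind the grasp point. The pads swing forward as they close: fully open they stand 13 mm farther back than shut.
Start: joints at [-1.482, 0.527, 1.433, -0, 1.181, -0.178], TCP at [0.165, -0.603, 0.304] pointing down, gripper open.
Joint ranges: [-3.08, 3.08], [-0.75, 2.2], [0.22, 2.44], [-1.43, 4.57], [0, 2.65], [-2.85, 2.85]. Speed limits (rad/s): [2.79, 2.79, 3.14, 3.14, 3.14, 3.14].

INTERFACE

Orientations are given as a unit quaternion [x, y, z, w].
In Python, from station import sense, eyes, workorder, manip gives the robot as it stands.
- The arm moves only by the shell command python3 -m inch 'ROWS' [OPENING] [FORCE]. ROWS is JSON, a list of rows, each an object of numbers: "dx", "dy", "dz": the shift along the tool's x, y, z in cm; "wx", "wy", "wz": the turn, a rotation vector about the tool's x, y, z in degrees. In form: [{"dx": .., "dy": .., "dz": .., "wx": .., "wy": .., "wz": ..}, ...]. A call has 1 to 10 rows; each row shifts and turns the commanded pose from where the row before left it, along the tool's axes as they then stand; what a row does not reach is not made up. A row lasts 1/8 s, in which the tool goes at most 62.5 mm and 10.7 degrees, less where a joint would pass 70% of its speed; a pose out of reach is approached as far as the arm can. A call with a gripper value outside its range is refused whole. OPENING is the opening, from 0 (shut) to 1 (fully open), set as the call begins (- or left out, the last holds). The fingers move at their own pace and stop on an object; FORCE is the grip in N (left out, the last holds). Time passes only in rows, so rows that do not move let the fingers close. It gives the time, the measured TCP pose, the force, the opening and the grip force at its end, in the units of the state.
- sense(): the state, without advancing time (a new reading comes with each control period).
- eyes.snapshot(name): name is "scene" or "top" or "wrist"; returns the picture (480x640x3 uint8, red, green, blue); there is no depth.
- eyes.camera_params(name): a dict with "fx", "fy", "cx", "cy" (pixels), "D" ([k1, k2, p1, p2, k3] as OpenCV has them; the pictures are not rectified), "rvec" (rotation vector, rad) and "tvec" (3), from world to camera coordinates, as OpenCV has them. Camera axes: x right, y down, z forward; pixel columns grow to the right and rows downward; lengths in m; the calibration is good to about 2 mm. A picture is of the moment at which its call begins: read the wrist's pose just before it. camera_params takes no time and is no camera call; for the wrist camera it gives the pose at the moment of the call.
- workorder.sign_off(): hands the job in; it is judged then, once.
The state is a dict: "t": time; "q": joint angles; "qd": joint speeds; "tau": joint torques, N m; "tcp_pos": TCP position; "tool_rot": TCP orientation; "force": force on the tool from outside, world axes, zero at the start; "ft_torque": the same for the moment, N m; "finger_gap": opening from 0.0 (shut) to 1.0 (fully open); "gripper_force": force on a finger pad.
Only numpy, scipy, OpenCV 4.12 (cv2) and the standard library are available. Lean on these libraries where they do the work, as an engineer would, in place of code of your own. Each camera call takes 0.05 s, during which the arm holds its last target. There are 200 camera calls.

## Working session

There is one attempt and no reset: what is moved stays moved. The work goes in short steps, Python scripts to look and compute and a shell command to move; the robot and the scene stay as the last step left them, time stands still between calls to the robot, and variables do not carry over. Pictures are saved under pics/ and viewed, at most 10 in all, crops included, and the job is handed in when it is done.

```bash
mkdir -p pics
python3 - <<'E'
from station import sense, eyes, manip
import cv2,numpy as np
s=sense();print({k:np.round(v,3).tolist() for k,v in s.items()})
for n in("top","scene"):
    cv2.imwrite(f"pics/{n}0.png",eyes.snapshot(n)[:,:,::-1]); print(n,eyes.camera_params(n))
E
```

```text
{'t': 0.0, 'q': [-1.482, 0.528, 1.434, -0.0, 1.181, -0.178], 'qd': [-0.001, 0.001, -0.0, -0.001, 0.0, -0.0], 'tau': [-0.001, -44.235, -17.802, -0.0, 0.008, -0.0], 'tcp_pos': [0.165, -0.602, 0.303], 'tool_rot': [0.991, 0.133, 0.0, -0.001], 'force': [-0.298, -0.414, 0.57], 'ft_torque': [0.069, -0.036, -0.061], 'gripper_force': 0.0, 'finger_gap': 1.0}
top {'fx': 574.4769297331458, 'fy': 574.4769297331458, 'cx': 326.01536767395083, 'cy': 238.17411688190137, 'D': array([0.01126867, 0.        , 0.        , 0.        , 0.        ]), 'rvec': array([ 2.15569855, -2.12257928,  0.16159439]), 'tvec': array([-0.06882702,  0.56567707,  1.27394898])}
scene {'fx': 563.4972427891483, 'fy': 563.4972427891483, 'cx': 317.00953823813853, 'cy': 232.43712714707056, 'D': array([-0.02972568,  0.        ,  0.        ,  0.        ,  0.        ]), 'rvec': array([ 2.14917895,  1.47009855, -0.48395639]), 'tvec': array([-0.12582268, -0.39247628,  1.57139586])}
```

View pics/top0.png

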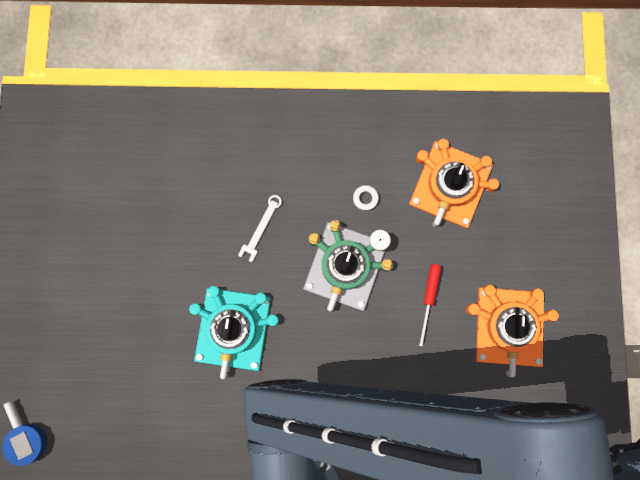

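View pics/scene0.png

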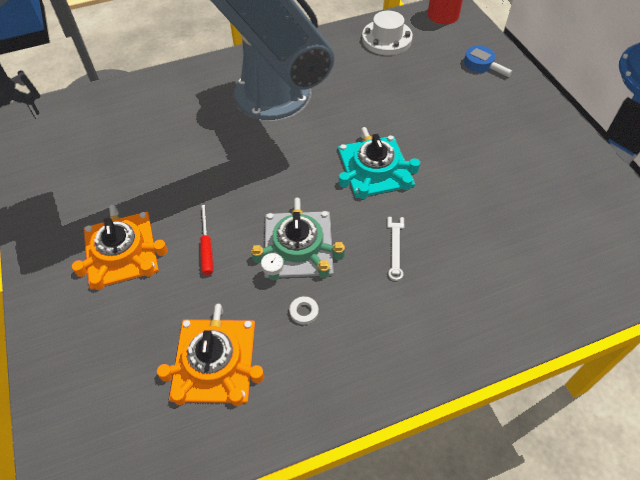

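The top view shows the grey valve's knob at (347,263). Plugs are at (314,239), (335,226) and (388,265), and the gauge at (380,240), so the gauge is on the -35° outlet. Next I'll locate the axis and yaw.

```bash
cat > h.py <<'E'
import cv2,numpy as np
from station import sense, eyes
def ray(n,px,z,cp=None):
    c=cp or eyes.camera_params(n)
    K=np.array([[c['fx'],0,c['cx']],[0,c['fy'],c['cy']],[0,0,1.]])
    u=cv2.undistortPoints(np.array([[px]],float),K,c['D'])[0,0]
    R,_=cv2.Rodrigues(c['rvec']); o=-R.T@c['tvec']; d=R.T@np.array([u[0],u[1],1])
    return (o+d*(z-o[2])/d[2])[:2]
def blobs(m,lo=20):
    n,l,st,c=cv2.connectedComponentsWithStats(m.astype(np.uint8))
    return [(c[i].round(1).tolist(),int(st[i,4])) for i in range(1,n) if st[i,4]>=lo]
E
python3 - <<'E'
from h import *
from scipy.optimize import least_squares
def run(n,box,plug,ga):
    im=cv2.imread(f"pics/{n}0.png"); h=cv2.cvtColor(im,cv2.COLOR_BGR2HSV)
    x0,x1,y0,y1=box; r=np.zeros(h.shape[:2],bool); r[y0:y1,x0:x1]=1
    brass=r&(h[...,0]>12)&(h[...,0]<32)&(h[...,1]>110)&(h[...,2]>100)
    white=r&(h[...,1]<40)&(h[...,2]>215)
    B=blobs(brass,15);W=blobs(white,8);print(n,B,W)
    near=lambda L,p:min(L,key=lambda b:np.hypot(b[0][0]-p[0],b[0][1]-p[1]))[0]
    P=[ray(n,near(B,p),.039) for p in plug]+[ray(n,near(W,ga),.053)]
    P=np.array(P);A=np.radians([70,35,-70,-35])
    f=lambda v:(np.c_[v[0]+.095*np.cos(A+v[2]),v[1]+.095*np.sin(A+v[2])]-P).ravel()
    s=least_squares(f,[*P.mean(0),-.2]);print(n,P.round(4).tolist(),s.x.round(4),(s.fun*1e3).round(1))
run("top",(295,405,210,320),[(314,239),(335,226),(388,265)],(380,240))
run("scene",(240,350,190,285),[(340,248),(325,265),(257,250)],(272,262))
E
```

```text
top [([334.6, 225.3], 90), ([313.9, 238.2], 98), ([386.9, 264.3], 102), ([336.5, 290.0], 58)] [([328.3, 227.2], 13), ([379.6, 239.5], 310), ([336.9, 250.3], 12), ([319.8, 283.0], 575), ([348.0, 256.5], 24), ([343.0, 272.0], 184), ([360.9, 258.0], 10), ([356.6, 295.7], 380)]
top [[0.5669, -0.0321], [0.5978, -0.0794], [0.5091, -0.2001], [0.564, -0.1821]] [ 0.5073 -0.1057 -0.3278] [-0.2  0.5  0.7  0.3  0.1 -0.6 -0.7 -0.2]
scene [([297.5, 211.0], 28), ([338.5, 246.8], 102), ([256.8, 249.9], 101), ([323.3, 265.3], 96)] [([297.4, 203.3], 41), ([324.6, 213.0], 20), ([269.6, 215.2], 22), ([283.9, 224.3], 43), ([309.0, 222.6], 43), ([296.1, 223.6], 20), ([307.3, 237.9], 31), ([271.8, 261.8], 290)]
scene [[0.5729, -0.0341], [0.6047, -0.0819], [0.5153, -0.2018], [0.5649, -0.1827]] [ 0.5125 -0.1066 -0.3428] [ 0.2  0.7 -0.6  0.5 -2.2  0.2  2.5 -1.3]
```

```bash
python3 -m inch '[{"dx":4.6,"dy":-3.9,"dz":0.5},{"dx":4.6,"dy":-3.9,"dz":0.5},{"dx":4.6,"dy":-3.9,"dz":0.5},{"dx":4.6,"dy":-3.9,"dz":0.5},{"dx":4.6,"dy":-3.9,"dz":0.5},{"dx":4.6,"dy":-3.9,"dz":0.5},{"dx":4.6,"dy":-3.9,"dz":0.5},{"dx":4.6,"dy":-3.9,"dz":0.5},{"dx":4.6,"dy":-3.9,"dz":0.5},{"dx":4.6,"dy":-3.9,"dz":0.5}]'; python3 -m inch '[{"wz":8.5},{"wz":8.5},{"wz":8.5},{"wz":8.5},{},{}]'
python3 - <<'E'
from h import *
s=sense();cp=eyes.camera_params("wrist");im=eyes.snapshot("wrist");cv2.imwrite("pics/w1.png",im[:,:,::-1])
print(s['q'],s['tcp_pos'],s['tool_rot']);print(cp)
E
```

```text
[-1.48152406e+00  5.28398570e-01  1.43377039e+00 -4.15224674e-05
  1.18136425e+00 -1.78513181e-01] [ 0.16534006 -0.60222113  0.30301693] [ 9.91048231e-01  1.33500796e-01  2.40999474e-05 -9.70169352e-04]
{'fx': 366.05050950519507, 'fy': 366.05050950519507, 'cx': 320.52734104492464, 'cy': 238.34923287368235, 'D': array([-0.06247945,  0.        ,  0.        ,  0.        ,  0.        ]), 'rvec': array([-2.31353341,  1.76130815,  0.2525065 ]), 'tvec': array([-0.62465326, -0.03521938,  0.3794239 ])}invalid input at $[0]: expected keys dx, dy, dz, wx, wy, wz
invalid input at $[0]: expected keys dx, dy, dz, wx, wy, wz
```

View pics/w1.png

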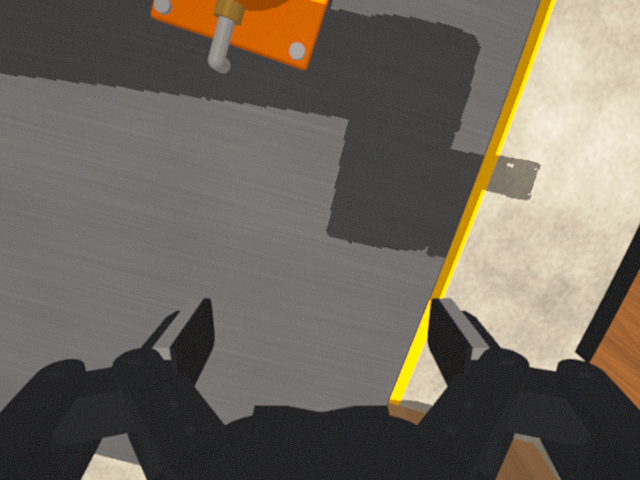

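The moves were refused because every row needs all six keys, so this picture only shows the start pose with an orange valve. Resending.

```bash
python3 -m inch '[{"dx":4.6,"dy":-3.9,"dz":0.5,"wx":0,"wy":0,"wz":0},{"dx":4.6,"dy":-3.9,"dz":0.5,"wx":0,"wy":0,"wz":0},{"dx":4.6,"dy":-3.9,"dz":0.5,"wx":0,"wy":0,"wz":0},{"dx":4.6,"dy":-3.9,"dz":0.5,"wx":0,"wy":0,"wz":0},{"dx":4.6,"dy":-3.9,"dz":0.5,"wx":0,"wy":0,"wz":0},{"dx":4.6,"dy":-3.9,"dz":0.5,"wx":0,"wy":0,"wz":0},{"dx":4.6,"dy":-3.9,"dz":0.5,"wx":0,"wy":0,"wz":0},{"dx":4.6,"dy":-3.9,"dz":0.5,"wx":0,"wy":0,"wz":0},{"dx":4.6,"dy":-3.9,"dz":0.5,"wx":0,"wy":0,"wz":0},{"dx":4.6,"dy":-3.9,"dz":0.5,"wx":0,"wy":0,"wz":0}]'; python3 -m inch '[{"dx":0,"dy":0,"dz":0,"wx":0,"wy":0,"wz":8.5},{"dx":0,"dy":0,"dz":0,"wx":0,"wy":0,"wz":8.5},{"dx":0,"dy":0,"dz":0,"wx":0,"wy":0,"wz":8.5},{"dx":0,"dy":0,"dz":0,"wx":0,"wy":0,"wz":8.5},{"dx":0,"dy":0,"dz":0,"wx":0,"wy":0,"wz":0},{"dx":0,"dy":0,"dz":0,"wx":0,"wy":0,"wz":0}]'
python3 - <<'E'
from h import *
s=sense();cp=eyes.camera_params("wrist");im=eyes.snapshot("wrist");cv2.imwrite("pics/w2.png",im[:,:,::-1])
import pickle;pickle.dump(cp,open("w2.pkl","wb"))
print(s['q'],s['tcp_pos'],s['tool_rot'])
E
```

```text
t: 1.4
tcp_pos: [0.5068, -0.1032, 0.2537]
tool_rot: [0.991, 0.133, 0.0, 0.0]
force: [1.4, -2.5, -0.5]
finger_gap: 0.999
gripper_force: 0.0
t: 2.15
tcp_pos: [0.5057, -0.1049, 0.2538]
tool_rot: [0.987, -0.161, -0.0, -0.0]
force: [-0.5, -0.2, -0.1]
finger_gap: 1.003
gripper_force: 0.0
[-4.21041598e-01  4.53626619e-01  1.75476414e+00 -2.31327450e-05
  9.33541039e-01  1.47330169e+00] [ 0.5057359  -0.10486244  0.25378411] [ 9.86944277e-01 -1.61061989e-01 -1.66288781e-04 -3.44896076e-05]
```

View pics/w2.png

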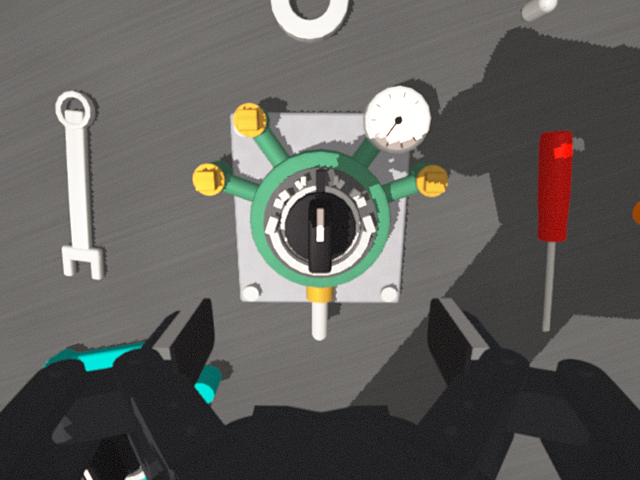

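The wrist view shows the valve square in the image, the knob at (320,225) with its bar vertical, plugs at (249,120), (209,180) and (432,181), and the gauge at (398,119). Refining the axis from this near view.

Run:
```python
from h import *
import pickle
from scipy.optimize import least_squares
cp=pickle.load(open("w2.pkl","rb"))
im=cv2.imread("pics/w2.png"); h=cv2.cvtColor(im,cv2.COLOR_BGR2HSV)
r=np.zeros(h.shape[:2],bool); r[80:300,190:450]=1
brass=r&(h[...,0]>12)&(h[...,0]<32)&(h[...,1]>110)&(h[...,2]>100)
white=r&(h[...,1]<40)&(h[...,2]>225)
B=[b[0] for b in blobs(brass,100)];W=[b[0] for b in blobs(white,40)];print(B,W)
near=lambda L,p:min(L,key=lambda b:np.hypot(b[0]-p[0],b[1]-p[1]))
P=np.array([ray(0,near(B,p),.039,cp) for p in [(209,180),(249,120),(432,181)]]+[ray(0,near(W,(398,119)),.054,cp)])
A=np.radians([70,35,-70,-35])
f=lambda v:(np.c_[v[0]+.095*np.cos(A+v[2]),v[1]+.095*np.sin(A+v[2])]-P).ravel()
s=least_squares(f,[.507,-.106,-.33]);print(s.x,(s.fun*1e3).round(1))
# bar (white line ends) at top of bar z=.0955; bar near end
for p in [(320,209),(320,240),(319.5,272)]: print(ray(0,p,.0955,cp))
S=sense();x=2*np.arctan2(S['tool_rot'][1],S['tool_rot'][0]);print("theta",x)
d=s.x[:2]-S['tcp_pos'][:2];print("dx,dy cm",100*(d@[np.cos(x),np.sin(x)]),100*(d@[np.sin(x),-np.cos(x)]),"wz",np.degrees(x-s.x[2]))
```

```text
[[249.7, 119.5], [208.3, 179.0], [431.7, 180.6], [319.6, 293.0]] [[397.4, 115.2], [300.4, 182.8], [293.8, 202.6], [280.9, 199.2], [359.9, 201.2], [282.9, 247.2], [355.4, 247.9], [319.7, 232.7], [250.0, 293.4], [388.5, 294.0]]
[ 0.5108649  -0.10633034 -0.32334278] [ 0.4  1.7  1.3  1.1 -0.  -2.8 -1.7  0.1]
[ 0.53035504 -0.11238652]
[ 0.51089744 -0.10588121]
[ 0.48988181 -0.09850278]
theta -0.32401319991873545
dx,dy cm 0.5293823465000627 -0.025645632354659657 wz -0.03841238315396105
```

```bash
python3 -m inch '[{"dx":0.45,"dy":0,"dz":4,"wx":0,"wy":0,"wz":0},{"dx":0,"dy":0,"dz":4,"wx":0,"wy":0,"wz":0},{"dx":0,"dy":0,"dz":2,"wx":0,"wy":0,"wz":0},{"dx":0,"dy":0,"dz":1.4,"wx":0,"wy":0,"wz":0},{"dx":0,"dy":0,"dz":0,"wx":0,"wy":0,"wz":0},{"dx":0,"dy":0,"dz":0,"wx":0,"wy":0,"wz":0}]'; python3 -m inch '[{"dx":0,"dy":0,"dz":0,"wx":0,"wy":0,"wz":0},{"dx":0,"dy":0,"dz":0,"wx":0,"wy":0,"wz":0},{"dx":0,"dy":0,"dz":0,"wx":0,"wy":0,"wz":0},{"dx":0,"dy":0,"dz":0,"wx":0,"wy":0,"wz":0},{"dx":0,"dy":0,"dz":0,"wx":0,"wy":0,"wz":0},{"dx":0,"dy":0,"dz":0,"wx":0,"wy":0,"wz":0},{"dx":0,"dy":0,"dz":0,"wx":0,"wy":0,"wz":0},{"dx":0,"dy":0,"dz":0,"wx":0,"wy":0,"wz":0}]' 0 40
```

```text
t: 2.95
tcp_pos: [0.5106, -0.1066, 0.1406]
tool_rot: [0.987, -0.162, 0.001, 0.0]
force: [-0.6, 0.1, 0.8]
finger_gap: 0.997
gripper_force: 0.0
t: 3.95
tcp_pos: [0.5102, -0.1061, 0.1402]
tool_rot: [0.987, -0.162, 0.0, -0.0]
force: [0.7, 3.3, 5.3]
finger_gap: 0.179
gripper_force: 42.2
```

```bash
python3 -m inch '[{"dx":0,"dy":0,"dz":-0.3,"wx":0,"wy":0,"wz":0},{"dx":0,"dy":0,"dz":-0.3,"wx":0,"wy":0,"wz":0},{"dx":0,"dy":0,"dz":-0.3,"wx":0,"wy":0,"wz":0},{"dx":0,"dy":0,"dz":-0.25,"wx":0,"wy":0,"wz":0},{"dx":0,"dy":0,"dz":0,"wx":0,"wy":0,"wz":0},{"dx":0,"dy":0,"dz":0,"wx":0,"wy":0,"wz":0},{"dx":0,"dy":0,"dz":0,"wx":0,"wy":0,"wz":0}]' - 60
python3 - <<'E'
from h import *
s=sense();print(s['ft_torque'],s['tcp_pos'])
im=eyes.snapshot("scene");cv2.imwrite("pics/s1.png",cv2.resize(im[170:290,220:380,::-1],None,fx=4,fy=4))
E
```

```text
t: 4.82
tcp_pos: [0.5102, -0.1061, 0.1516]
tool_rot: [0.987, -0.162, 0.0, -0.0]
force: [2.4, 4.2, -3.0]
finger_gap: 0.177
gripper_force: 61.5
[ 0.65934131 -0.50725206 -0.05686382] [ 0.51017369 -0.10611382  0.15163169]
```

View pics/s1.png

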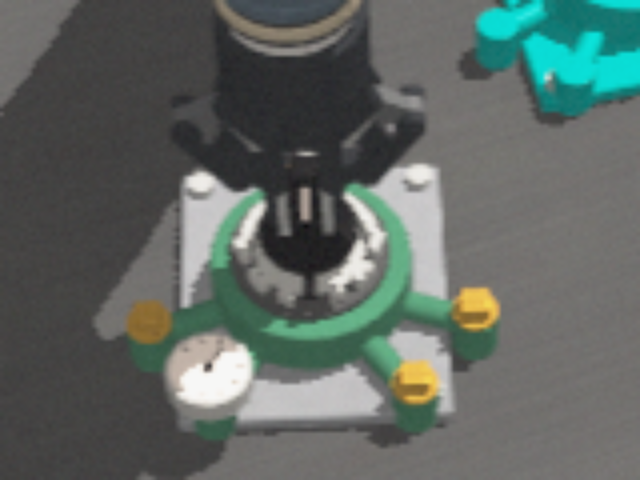

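```bash
python3 -m inch '[{"dx":0,"dy":0,"dz":0,"wx":0,"wy":0,"wz":5},{"dx":0,"dy":0,"dz":0,"wx":0,"wy":0,"wz":5},{"dx":0,"dy":0,"dz":0,"wx":0,"wy":0,"wz":5},{"dx":0,"dy":0,"dz":0,"wx":0,"wy":0,"wz":5},{"dx":0,"dy":0,"dz":0,"wx":0,"wy":0,"wz":5},{"dx":0,"dy":0,"dz":0,"wx":0,"wy":0,"wz":0},{"dx":0,"dy":0,"dz":0,"wx":0,"wy":0,"wz":0},{"dx":0,"dy":0,"dz":0,"wx":0,"wy":0,"wz":0}]'
python3 - <<'E'
from h import *
s=sense();print(s['ft_torque'],s['tcp_pos'],s['force'],np.degrees(2*np.arctan2(s['tool_rot'][1],s['tool_rot'][0])))
E
```

```text
t: 5.88
tcp_pos: [0.5098, -0.1067, 0.1516]
tool_rot: [0.929, -0.371, -0.0, 0.0]
force: [-1.6, -1.5, 0.8]
finger_gap: 0.173
gripper_force: 62.0
[-0.32901546  0.18507297 -0.06401105] [ 0.50976351 -0.1066894   0.15160324] [-1.63777102 -1.50267371  0.79061431] -43.58946231288489
```

```bash
python3 -m inch '[{"dx":0,"dy":0,"dz":0.2,"wx":0,"wy":0,"wz":0},{"dx":0,"dy":0,"dz":0.1,"wx":0,"wy":0,"wz":0},{"dx":0,"dy":0,"dz":0.05,"wx":0,"wy":0,"wz":0},{"dx":0,"dy":0,"dz":0,"wx":0,"wy":0,"wz":0}]';python3 -m inch '[{"dx":0,"dy":0,"dz":0.05,"wx":0,"wy":0,"wz":0},{"dx":0,"dy":0,"dz":0,"wx":0,"wy":0,"wz":0}]'
```

```text
t: 6.38
tcp_pos: [0.5099, -0.1066, 0.1478]
tool_rot: [0.928, -0.372, -0.0, 0.0]
force: [-2.9, -4.6, 1.2]
finger_gap: 0.176
gripper_force: 62.0
t: 6.62
tcp_pos: [0.5098, -0.1066, 0.1473]
tool_rot: [0.928, -0.372, -0.0, 0.0]
force: [-2.5, -5.0, 1.1]
finger_gap: 0.175
gripper_force: 62.1
```

```bash
for i in 1 ; do python3 -m inch '[{"dx":0,"dy":0,"dz":0.04,"wx":0,"wy":0,"wz":0},{"dx":0,"dy":0,"dz":0,"wx":0,"wy":0,"wz":0}]'; python3 -m inch '[{"dx":0,"dy":0,"dz":0.04,"wx":0,"wy":0,"wz":0},{"dx":0,"dy":0,"dz":0,"wx":0,"wy":0,"wz":0}]'; done
```

```text
t: 6.88
tcp_pos: [0.5098, -0.1066, 0.1472]
tool_rot: [0.928, -0.372, -0.0, 0.0]
force: [-3.6, -4.1, 2.9]
finger_gap: 0.176
gripper_force: 62.4
t: 7.12
tcp_pos: [0.5098, -0.1066, 0.1471]
tool_rot: [0.928, -0.372, -0.0, 0.0]
force: [-5.0, -3.6, 4.6]
finger_gap: 0.173
gripper_force: 62.7
```

```bash
python3 -m inch '[{"dx":0,"dy":0,"dz":0.05,"wx":0,"wy":0,"wz":0.8},{"dx":0,"dy":0,"dz":0,"wx":0,"wy":0,"wz":0.8},{"dx":0,"dy":0,"dz":0,"wx":0,"wy":0,"wz":0}]'; python3 -c "
from h import *
print(sense()['ft_torque'])"; python3 -m inch '[{"dx":0,"dy":0,"dz":0.0,"wx":0,"wy":0,"wz":0.8},{"dx":0,"dy":0,"dz":0,"wx":0,"wy":0,"wz":0.8},{"dx":0,"dy":0,"dz":0,"wx":0,"wy":0,"wz":0}]'; python3 -c "
from h import *
print(sense()['ft_torque'])"
```

```text
t: 7.5
tcp_pos: [0.5098, -0.1066, 0.1469]
tool_rot: [0.923, -0.384, -0.0, 0.001]
force: [-3.6, -4.0, 7.4]
finger_gap: 0.174
gripper_force: 63.0
[-0.79160332  0.72846042  0.1507139 ]
t: 7.88
tcp_pos: [0.5098, -0.1066, 0.1469]
tool_rot: [0.918, -0.397, -0.0, 0.001]
force: [-5.2, -4.6, 7.3]
finger_gap: 0.174
gripper_force: 63.0
[-0.84041332  0.84558643  0.15646709]
```

```bash
python3 -m inch '[{"dx":0,"dy":0,"dz":0,"wx":0,"wy":0,"wz":0.8},{"dx":0,"dy":0,"dz":0,"wx":0,"wy":0,"wz":0.8},{"dx":0,"dy":0,"dz":0,"wx":0,"wy":0,"wz":0}]'; python3 -c "
from h import *
print(sense()['ft_torque'])"
```

```text
t: 8.25
tcp_pos: [0.5097, -0.1067, 0.1468]
tool_rot: [0.912, -0.41, -0.0, 0.001]
force: [-3.9, -4.8, 7.5]
finger_gap: 0.177
gripper_force: 63.0
[-0.91790525  0.80733391  0.12372723]
```

```bash
python3 -m inch '[{"dx":0,"dy":0,"dz":0.0,"wx":0,"wy":0,"wz":0.8},{"dx":0,"dy":0,"dz":0,"wx":0,"wy":0,"wz":0.8},{"dx":0,"dy":0,"dz":0,"wx":0,"wy":0,"wz":0}]'; python3 -c "
from h import *
print(sense()['ft_torque'])"
```

```text
t: 8.62
tcp_pos: [0.5097, -0.1067, 0.1467]
tool_rot: [0.906, -0.422, -0.0, 0.001]
force: [-5.0, -4.5, 6.6]
finger_gap: 0.176
gripper_force: 62.8
[-0.90463831  0.77427415  0.07608249]
```

```bash
python3 -m inch '[{"dx":0,"dy":0,"dz":0.0,"wx":0,"wy":0,"wz":0.8},{"dx":0,"dy":0,"dz":0,"wx":0,"wy":0,"wz":0.8},{"dx":0,"dy":0,"dz":0,"wx":0,"wy":0,"wz":0}]'; python3 -c "
from h import *
print(sense()['ft_torque'])"
```

```text
t: 9.0
tcp_pos: [0.5096, -0.1068, 0.1461]
tool_rot: [0.9, -0.435, -0.0, 0.001]
force: [-3.6, -5.1, 0.9]
finger_gap: 0.177
gripper_force: 62.1
[-0.9838425   0.70601994  0.0329985 ]
```

```bash
python3 -m inch '[{"dx":0,"dy":0,"dz":0.0,"wx":0,"wy":0,"wz":0.8},{"dx":0,"dy":0,"dz":0,"wx":0,"wy":0,"wz":0.8},{"dx":0,"dy":0,"dz":0,"wx":0,"wy":0,"wz":0}]'; python3 -c "
from h import *
print(sense()['ft_torque'])"
```

```text
t: 9.38
tcp_pos: [0.5096, -0.1068, 0.1461]
tool_rot: [0.894, -0.448, -0.0, 0.001]
force: [-3.9, -4.7, 2.0]
finger_gap: 0.175
gripper_force: 62.1
[-1.09982848  0.71958034  0.02432907]
```

The key dropped at about -52° tool angle. I'll back off 0.8° and push down lightly.

```bash
python3 -m inch '[{"dx":0,"dy":0,"dz":0.05,"wx":0,"wy":0,"wz":-0.8},{"dx":0,"dy":0,"dz":0.05,"wx":0,"wy":0,"wz":0},{"dx":0,"dy":0,"dz":0,"wx":0,"wy":0,"wz":0}]'; python3 -c "
from h import *
print(sense()['ft_torque'])"
```

```text
t: 9.75
tcp_pos: [0.5096, -0.1068, 0.145]
tool_rot: [0.897, -0.442, -0.0, 0.001]
force: [-3.7, -5.6, 0.9]
finger_gap: 0.178
gripper_force: 62.1
[-0.99796465  0.64649483 -0.07619854]
```

In the slot and sliding freely, so lower it on.

```bash
python3 -m inch '[{"dx":0,"dy":0,"dz":0.1,"wx":0,"wy":0,"wz":0},{"dx":0,"dy":0,"dz":0.1,"wx":0,"wy":0,"wz":0},{"dx":0,"dy":0,"dz":0,"wx":0,"wy":0,"wz":0}]'; python3 -c "
from h import *
print(sense()['ft_torque'])"
```

```text
t: 10.12
tcp_pos: [0.5096, -0.1068, 0.1429]
tool_rot: [0.897, -0.442, -0.0, 0.001]
force: [-2.8, -5.6, 0.6]
finger_gap: 0.174
gripper_force: 62.1
[-1.0736727   0.68003765 -0.01770894]
```

```bash
python3 -m inch '[{"dx":0,"dy":0,"dz":0.1,"wx":0,"wy":0,"wz":0},{"dx":0,"dy":0,"dz":0.05,"wx":0,"wy":0,"wz":0},{"dx":0,"dy":0,"dz":0,"wx":0,"wy":0,"wz":0}]'; python3 -c "
from h import *
print(sense()['ft_torque'])"
```

```text
t: 10.5
tcp_pos: [0.5096, -0.1068, 0.1415]
tool_rot: [0.897, -0.442, -0.0, 0.001]
force: [-2.8, -5.7, 0.0]
finger_gap: 0.178
gripper_force: 62.1
[-0.99918804  0.67066258 -0.02409166]
```

```bash
python3 -m inch '[{"dx":0,"dy":0,"dz":0.08,"wx":0,"wy":0,"wz":0},{"dx":0,"dy":0,"dz":0.06,"wx":0,"wy":0,"wz":0},{"dx":0,"dy":0,"dz":0,"wx":0,"wy":0,"wz":0}]'
```

```text
t: 10.88
tcp_pos: [0.5096, -0.1068, 0.1403]
tool_rot: [0.897, -0.442, -0.0, 0.001]
force: [-4.6, -4.6, 2.5]
finger_gap: 0.174
gripper_force: 62.5
```

```bash
python3 -m inch '[{"dx":0,"dy":0,"dz":0.06,"wx":0,"wy":0,"wz":0},{"dx":0,"dy":0,"dz":0,"wx":0,"wy":0,"wz":0}]'; python3 -m inch '[{"dx":0,"dy":0,"dz":0.05,"wx":0,"wy":0,"wz":0},{"dx":0,"dy":0,"dz":0,"wx":0,"wy":0,"wz":0}]'
```

```text
t: 11.12
tcp_pos: [0.5096, -0.1068, 0.1402]
tool_rot: [0.897, -0.442, -0.0, 0.001]
force: [-4.1, -5.4, 7.0]
finger_gap: 0.174
gripper_force: 63.1
t: 11.38
tcp_pos: [0.5096, -0.1068, 0.1402]
tool_rot: [0.897, -0.442, -0.0, 0.001]
force: [-6.2, -4.3, 11.2]
finger_gap: 0.174
gripper_force: 63.6
```

```bash
python3 -m inch '[{"dx":0,"dy":0,"dz":-0.1,"wx":0,"wy":0,"wz":0},{"dx":0,"dy":0,"dz":0,"wx":0,"wy":0,"wz":0},{"dx":0,"dy":0,"dz":0,"wx":0,"wy":0,"wz":0},{"dx":0,"dy":0,"dz":0,"wx":0,"wy":0,"wz":0},{"dx":0,"dy":0,"dz":0,"wx":0,"wy":0,"wz":0},{"dx":0,"dy":0,"dz":0,"wx":0,"wy":0,"wz":0}]' 1;  python3 -m inch '[{"dx":0,"dy":0,"dz":-1,"wx":0,"wy":0,"wz":0},{"dx":0,"dy":0,"dz":-2,"wx":0,"wy":0,"wz":0},{"dx":0,"dy":0,"dz":-4,"wx":0,"wy":0,"wz":0},{"dx":0,"dy":0,"dz":-4,"wx":0,"wy":0,"wz":0},{"dx":0,"dy":0,"dz":-1,"wx":0,"wy":0,"wz":0},{"dx":0,"dy":0,"dz":0,"wx":0,"wy":0,"wz":0},{"dx":0,"dy":0,"dz":0,"wx":0,"wy":0,"wz":0}]'
python3 - <<'E'
from h import *
cv2.imwrite("pics/w3.png",eyes.snapshot("wrist")[:,:,::-1])
E
```

```text
t: 12.12
tcp_pos: [0.5101, -0.1063, 0.14]
tool_rot: [0.897, -0.442, -0.0, -0.0]
force: [-0.1, 1.0, 0.6]
finger_gap: 0.997
gripper_force: 0.0
t: 13.0
tcp_pos: [0.5093, -0.106, 0.2589]
tool_rot: [0.897, -0.442, -0.001, 0.0]
force: [-0.3, -0.0, 0.0]
finger_gap: 0.998
gripper_force: 0.0
```

View pics/w3.png

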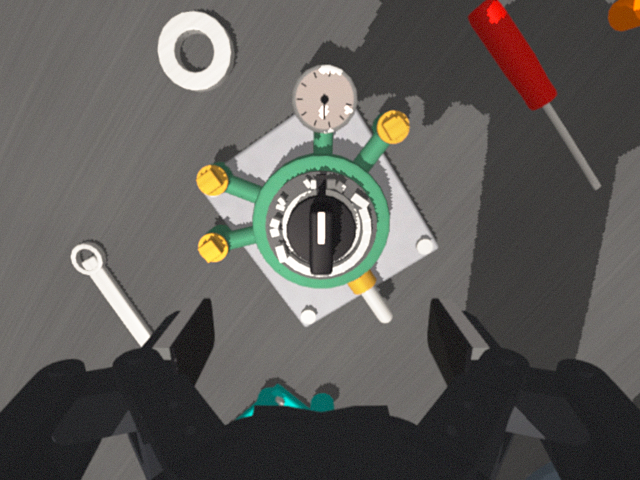

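The knob bar at (321,232) has its key at (322,190), pointing at the gauge (324,99). The knob is home, the gripper is clear, and the wrench, screwdriver and flange are untouched.

```bash
python3 -c "
from station import workorder
print(workorder.sign_off())"
```

```text
the job is handed in; nothing more can be done
None
```

I pulled the knob up, turned it to the gauge's outlet (-35°), found the slot by feel (contact force peaked around 11 N), pushed it home, let go and handed the job in; the hand-in returned no verdict.

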